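# Clamp the oxygen cylinder in its transport cradle

## Robot

A 7-joint arm with a two-finger parallel gripper is mounted at the origin on the work surface. World frame = base frame: x ahead of the robot, y to its left, z up, the work surface at z = 0. Lengths are in m, angles in rad, forces in N, time in s.
With the tool pointing down it reaches from about 0.425 to 0.925 m from the base axis. Payload 6.8 kg.
Tool frame: the origin (TCP) lies on the centre line of the jaws, within the pads' length; the fingertips stand 8 mm ahead of it and the grasp point (between the pads) lies 11 mm behind it (r.finger_overhang is the distance from the TCP to the fingertips, in m); x points along the fingers, z is the direction in which the jaws open and shut, and the axes are right-handed (so a half turn about x gives the same grasp; the last joint's range is limited). The gripper opens to 85 mm and grips with 20 to 120 N. Pads are 22 mm wide; open, the fingers measure 114 mm over their backs; the gripper's body (76 mm by 85 mm) begins 54 mm behind the grasp point. The pads swing forward as they close: fully open they stand 13 mm farther back than shut.
Start: joints at [1.142, 0.477, 0.022, 1.555, -0.011, 1.109, -0.083], TCP at [0.213, -0.641, 0.239] pointing down, gripper open.
Joint ranges: [-2.96, 2.96], [-0.34, 2.1], [-1.41, 1.46], [0.24, 2.44], [-1.37, 4.51], [0.17, 1.92], [-2.96, 2.96]. Speed limits (rad/s): [2.39, 2.39, 3.14, 3.14, 3.14, 3.14, 3.14].

## Interface

Orientations are given as a rotation vector (axis times angle).
In Python, from bench import r gives the robot as it stands. The module is installed in compiled form; this text tells all that it offers.
- The arm moves only by the tool play_rows, never from a script. Its argument "plan" is a list of rows, each a list of 5 numbers: the opening, from -1 (shut) to 1 (fully open), then the shift along the world's x, y, z in m, then the turn about the world's z in rad. A call has 1 to 10 rows; each row is the pose to reach, as a shift and turn from the pose commanded when the call began; what a row does not reach only later rows make up. A row lasts 1/10 s, in which the tool goes at most 50 mm and 8.59 degrees, less where a joint would pass 70% of its speed; a pose out of reach is approached as far as the arm can. A call with a gripper value outside its range is refused whole. The fingers move at their own pace and stop on an object; "force" is the grip in N (left out, the last holds). Time passes only in rows, so rows that repeat a pose let the fingers close. It gives the time, the measured TCP pose, the force and the opening at its end, in the units of the state.
- r.get_obs(): the state, without advancing time (a new reading comes with each control period).
- r.grab_frame(name): name is "scene" or "top" or "wrist"; returns a dict with "pixels" (384x512x3 uint8, blue, green, red), "z_map" (384x512 float32, m along the optical axis (not along the pixel's ray), 0 where there is no reading), "vfov" (degrees; the focal length in pixels is half the picture's height over the tangent of half this angle, whatever the lens; pixels are square), "cx", "cy" (the principal point, pixels), "R" (3x3) and "t" (3): a world point X has camera coordinates R X + t; the wrist camera has in their place "tool_from_camera" (4x4, takes a point from camera to tool coordinates, whose origin is the TCP and whose axes are the tool frame's). Camera axes: x right, y down, z forward; pixel columns grow to the right and rows downward; lengths in m; the calibration is good to about 2 mm. A picture is of the moment at which its call begins: read the wrist's pose just before it.
- r.hand_in(): hands the job in, once; it reports no verdict.
Trained networks look in a picture, given as the dict that the camera call returned (one of the last four; its "shot" number tells which), for a name from the list of things; names that differ only in an ending like _2 or _b are one class to them, and where a whole thing is asked for, a point or a joint stands for the part that bears it (a point fixed in the world has none). Each returns a list of dicts, best first, with "conf" (0 to 1); they miss things now and then, are a little off and sometimes report something else, mostly with a low value. They report only what shows in the picture. A call takes as long as a camera call.
- r.outline_of(picture, label): "mask" (384x512 bool, what is visible of it) and "bbox" ([left, top, right, bottom] as shares, 0 to 1, of the picture: columns of its width, rows of its height, round what is visible of it).
- r.pinpoint(picture, label): "position" ([column, row] as shares, 0 to 1, of the picture: columns of its width, rows of its height: a listed point, or the origin of a listed thing).
The state is a dict: "clock": time; "joints": joint angles; "qvel": joint speeds; "tau": joint torques, N m; "tcp_pos": TCP position; "orientation": TCP orientation; "contact_force": force on the tool from outside, world axes, zero at the start; "moment": the same for the moment, N m; "grip_width": finger opening in m.
Only numpy, scipy, OpenCV 4.12 (cv2) and the standard library are available. Lean on these libraries where they do the work, as an engineer would, in place of code of your own. Each camera call takes 0.05 s, during which the arm holds its last target.

## Task

Secure the small oxygen cylinder in its cradle for transport; nothing needs gripping, the back of a finger will do. Push the yellow clamp strap round over the cylinder until it is fully home against its stud, then push the red cam lever all the way down to lock it, and back off. The lever must stay raised until the strap is home; leave the cylinder lying in its saddles and the loose things round it where they are.

Things in the scene. Friction and masses are not known exactly. Their poses are not given: they have to be found in the camera images.
- cradle: Fixed cradle for a small oxygen cylinder: dark steel base plate 270 x 210 x 12 mm with two lined saddles. Origin: centre of its underside, on the table. Its x axis (within 0.5 rad of straight away from the robot) runs along the cylinder towards its valve, y across the cylinder to the left, z up. Pivot post at y = -75 mm, stud post with the lever at y = +75 mm.
- strap_pivot (a point): point on the strap's upright pivot axis at half the bar's height, fixed to the cradle at (0, -75, 117) mm; axes as the cradle. The yellow bar is 26 mm wide and 22 mm tall (106 to 128 mm above the table) from the pivot to 122 mm out, then a flat notched end 10 mm tall (106 to 116 mm) to 172 mm out. It passes above the cylinder, whose top is 101 mm above the table.
- strap (a joint): swing of the yellow clamp strap about the upright pivot, rad. 0 = home: the bar lies across the cylinder along the cradle's +y, its end notch against the stud (hard stop). It grows as the free end swings open towards the robot; 1.57 = the bar points along the cradle's -x, beside the cylinder. Starts at 1.0 to 1.6, stop at 1.75. Friction 0.2 N m: it stays where it is left.
- strap_push (a point): point on the strap, 85 mm from the pivot axis, on the bar's centre line at half its height (117 mm above the table). Its y axis points along the bar to the free end, its x axis is the way the bar travels when closing. The face to push is 13 mm from here on the -x side.
- lever (a joint): tilt of the red cam lever about its pin, rad. 0 = fully down and level (clamped, hard stop); it grows as the lever is raised. Starts at 0.9 to 1.1 and stays where it is left. It turns with about 0.1 to 0.4 N m, stiffer as the cam bites. Going down, its cam presses a washer and the strap's end down about 3 mm, and the strap's pad onto the cylinder.
- lever_pivot (a point): centre of the lever's pin, fixed to the cradle at (0, 75, 135) mm; axes as the cradle. The pin lies along the cradle's y; the lever lies along the cradle's +x when down and swings up about the pin.
- lever_end (a point): point on the upper face of the red lever near its free end, 80 mm from the pin along the lever and 5 mm above its centre line. The red grip is 22 mm wide and 10 mm thick, from 14 to 85 mm out from the pin. x axis: along the lever to the free end.
- cylinder_mid (a point): centre of the body of the loose oxygen cylinder lying in the cradle's saddles: bare metal with green shoulder, 81 mm across, 235 mm long plus the valve at the +x end; lies about 60 mm above the table; mass about 1 kg
- filter: loose bystander: blue disc-shaped breathing filter standing on its port, 58 mm across, 60 mm tall; origin: centre of its underside
- jar: loose bystander: clear plastic pot with white cap, 52 mm across, 62 mm tall; origin: centre of its underside
- tape_roll: loose bystander: roll of white tape lying flat, 64 mm across, 25 mm tall; origin: centre of its underside
- gel_bottle: loose bystander: white and blue hand-gel pump bottle, 60 mm across, 160 mm tall; origin: centre of its underside
- oximeter: loose bystander: white and grey finger-clip oximeter, 58 x 32 x 28 mm; origin: centre of its underside
- cylinder_key: loose bystander: flat steel cylinder key (small spanner), 130 mm long, lying flat; origin: centre of its underside
- bowl: loose bystander: steel bowl, 120 mm across, 45 mm tall; origin: centre of its underside

How it is judged:
On the way, in this order (a step that is already met when the one before it is completed fails the run):
1. the strap is swung fully home against the stud, the lever still raised (value of joint strap below 0.06 rad and value of joint lever above 0.6 rad), for 0.2 s.
2. the cam lever is pushed all the way down with the strap home (value of joint strap below 0.06 rad and value of joint lever below 0.1 rad), for 0.2 s.
At the end, for the whole second after the job is handed in: strap home (within 0.06 rad of its stop), lever down (within 0.1 rad of its stop), the cylinder at rest within 12 mm of where it lay and every loose bystander within 30 mm of where it stood (all of step 2 and distance of cylinder_mid from where it was at the start of the episode below 0.012 m and linear speed of o2_cylinder below 0.02 m/s and distance of each of filter, jar, tape_roll, gel_bottle, oximeter, cylinder_key, bowl from where it was at the start of the episode below 0.03 m); the robot touches nothing.
It fails at once if the lever is pushed down (below 0.6 rad) before the strap is home (value of joint lever below 0.6 rad and value of joint strap above 0.12 rad).
It fails at once if the cylinder is lifted, carried or shoved in its saddles (more than 12 mm) (not (distance of cylinder_mid from where it was at the start of the episode below 0.012 m)).
It fails at once if a bystander is carried or knocked away (30 mm) or tipped over (distance of any of filter, jar, tape_roll, gel_bottle, oximeter, cylinder_key, bowl from where it was at the start of the episode above 0.03 m or angle between any of filter, jar, tape_roll, gel_bottle, oximeter, cylinder_key, bowl's own z axis and vertical above 0.5 rad).
It also fails if it takes over 48 s, if anything falls off the work surface, if the arm or the gripper's body presses on something with over 40 N, if the wrist force passes 120 N, or if a joint passes its speed limit or range.

## Working session

There is one attempt and no reset: what is moved stays moved. The work goes in short steps, Python scripts to look and compute and a tool call to move; the robot and the scene stay as the last step left them, time stands still between calls to the robot, and variables do not carry over. Pictures are saved under pics/ and viewed, and the job is handed in when it is done.

Besides the shell and the picture viewer there is one more tool, called after ">>>" in YAML: its name, and indented under it one key for each argument. play_rows: Moves the arm, as the interface text tells. Its arguments: {"type":"object","properties":{"plan":{"type":"array","items":{"type":"array","items":{"type":"number"}}},"force":{"type":"number"}},"required":["plan"]}

```bash
mkdir -p pics
cat > h.py <<'E'
import numpy as np, cv2
from bench import r
def K(d):
    f=192/np.tan(np.radians(d['vfov'])/2); return f,d['cx'],d['cy']
def world(d,u,v,z=None):
    f,cx,cy=K(d); z=d['z_map'][int(round(v)),int(round(u))] if z is None else z
    p=np.array([(u-cx)/f*z,(v-cy)/f*z,z]); return d['R'].T@(p-d['t'])
def ray_at(d,u,v,h):
    f,cx,cy=K(d); q=d['R'].T@np.array([(u-cx)/f,(v-cy)/f,1]); o=-d['R'].T@d['t']
    return o+q*(h-o[2])/q[2]
def proj(d,X):
    f,cx,cy=K(d); c=d['R']@np.array(X)+d['t']; return c[0]/c[2]*f+cx,c[1]/c[2]*f+cy
E
python3 - <<'E'
from h import *
np.set_printoptions(precision=4,suppress=True)
o=r.get_obs(); print({k:o[k] for k in('clock','tcp_pos','orientation','grip_width','contact_force')}, r.finger_overhang)
for n in('scene','top'):
    d=r.grab_frame(n); cv2.imwrite(f'pics/{n}0.png',d['pixels'])
    print(n,'cam at',-d['R'].T@d['t'])
    for l in('cradle','strap_pivot','strap_push','lever_pivot','lever_end','cylinder_mid','filter','jar','tape_roll','gel_bottle','oximeter','cylinder_key','bowl'):
        q=r.pinpoint(d,l)
        for a in q[:2]:
            u,v=a['position'][0]*512,a['position'][1]*384
            h={'strap_pivot':.117,'strap_push':.117,'lever_pivot':.135,'cylinder_mid':.06,'lever_end':.2}.get(l,0)
            print(l,round(a['conf'],2),round(u,1),round(v,1),ray_at(d,u,v,h), world(d,min(u,511),min(v,383)))
E
```

```text
{'clock': 0.0, 'tcp_pos': array([ 0.2127, -0.64  ,  0.2383]), 'orientation': array([ 0.9708,  1.3457, -0.9691]), 'grip_width': 0.08541900108777682, 'contact_force': array([-0.1694,  0.5358,  1.0397])} 0.008
scene cam at [ 1.2202 -0.3791  0.7263]
cradle 0.88 240.2 239.2 [ 0.5538 -0.0234  0.    ] [ 0.6147 -0.0559  0.0664]
strap_pivot 0.87 213.0 217.2 [ 0.5685 -0.0995  0.117 ] [ 0.5817 -0.1052  0.1293]
strap_push 0.19 239.8 221.6 [ 0.6116 -0.0544  0.117 ] [ 0.5881 -0.0419  0.0935]
lever_pivot 0.59 262.4 183.4 [0.5341 0.0507 0.135 ] [0.5521 0.0394 0.1505]
lever_pivot 0.56 308.6 231.5 [0.7291 0.0465 0.135 ] [0.643  0.121  0.0314]
lever_end 0.57 275.2 170.5 [0.5816 0.0542 0.2   ] [0.5884 0.0495 0.2056]
cylinder_mid 0.78 241.6 223.2 [ 0.5619 -0.023   0.06  ] [ 0.5988 -0.0431  0.0974]
filter 0.94 310.2 234.1 [0.6269 0.1415 0.    ] [0.6325 0.1366 0.0069]
filter 0.75 204.6 196.0 [ 0.3482 -0.0263  0.    ] [ 0.5056 -0.09    0.1311]
jar 0.48 202.8 198.2 [ 0.3549 -0.035   0.    ] [ 0.507  -0.0955  0.1277]
jar 0.22 298.1 189.6 [0.4554 0.224  0.    ] [0.4615 0.2191 0.0058]
tape_roll 0.7 154.9 240.0 
[... 1044 characters left out ...]
6  ] [ 0.5469 -0.0262  0.1007]
cylinder_mid 0.57 319.2 172.7 [ 0.6357 -0.1476  0.06  ] [ 0.6311 -0.145   0.0765]
filter 0.65 220.0 169.8 [0.6226 0.1338 0.    ] [0.6126 0.1287 0.0399]
jar 0.57 269.5 269.7 [ 0.3562 -0.0464  0.    ] [ 0.3566 -0.0436  0.0597]
jar 0.55 243.1 168.5 [0.6355 0.0668 0.    ] [0.5821 0.0541 0.2025]
tape_roll 0.66 332.2 243.3 [ 0.4522 -0.213   0.    ] [ 0.4523 -0.2132 -0.0009]
gel_bottle 0.65 322.2 173.7 [ 0.6506 -0.1658  0.    ] [ 0.6271 -0.1522  0.0845]
oximeter 0.77 216.0 247.8 [0.3961 0.1108 0.    ] [0.3952 0.1081 0.0257]
cylinder_key 0.88 183.1 223.0 [0.453  0.2151 0.    ] [0.4526 0.214  0.0051]
bowl 0.81 372.0 210.1 [ 0.562 -0.318  0.   ] [ 0.5611 -0.3166  0.0044]
```

```bash
python3 -c "
import cv2
a=cv2.imread('pics/scene0.png')[130:330,90:350];cv2.imwrite('pics/s0c.png',cv2.resize(a,None,fx=3,fy=3,interpolation=2)[:600])
a=cv2.imread('pics/top0.png')[120:310,170:420];cv2.imwrite('pics/t0c.png',cv2.resize(a,None,fx=3,fy=3,interpolation=2))"
```

```text
(no output)
```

View pics/s0c.png

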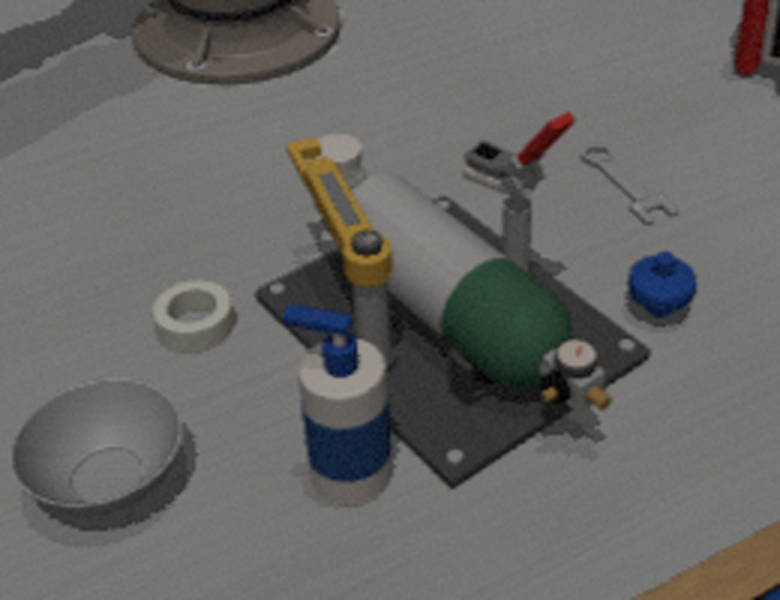

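View pics/t0c.png

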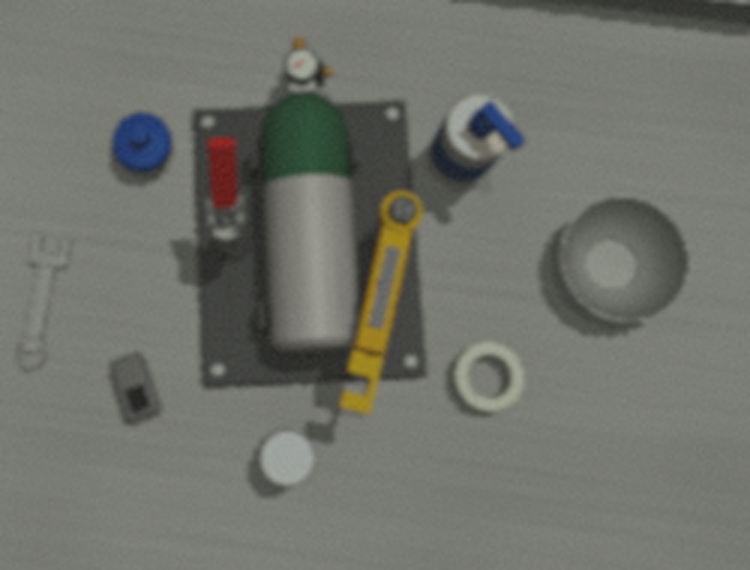

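The top view shows the strap (crop 402,208 → 357,400) open beside the cylinder, with the lever raised at (222,140–215). Jar sits at (285,458), and the gel bottle at (475,135) is close to the pivot. Next I'll fit the cradle pose from the plate's corner bolts and the depth.

Run:
```python
from h import *
np.set_printoptions(precision=4,suppress=True)
d=r.grab_frame('top')
P=[ray_at(d,170+x/3,120+y/3,.012) for x,y in((208,122),(392,113),(411,361),(218,370))]
print(np.array(P), np.mean(P,0))
P=np.array(P); e=P[0]-P[3]; print('yaw',np.arctan2(e[1],e[0])); e=P[1]-P[2]; print(np.arctan2(e[1],e[0])); e=P[0]-P[1]; print(np.arctan2(-e[0],e[1]));e=P[3]-P[2]; print(np.arctan2(-e[0],e[1]))
hsv=cv2.cvtColor(d['pixels'],cv2.COLOR_BGR2HSV)
V,U=np.mgrid[:384,:512]
f,cx,cy=K(d); z=d['z_map']; C=np.stack([(U-cx)/f*z,(V-cy)/f*z,z],-1); W=(C-d['t'])@d['R']
def blob(m,name):
    n,l,s,c=cv2.connectedComponentsWithStats(m.astype(np.uint8)); k=1+np.argmax(s[1:,4]); p=W[l==k]; p=p[(p[:,2]>.05)]
    print(name,s[k],'xyz med',np.median(p,0),'min',p.min(0),'max',p.max(0))
    q=p[:,:2]; m0=q.mean(0); w,v=np.linalg.eigh(np.cov((q-m0).T)); print('  axis',v[:,1],'mean',m0, 'z pct',np.percentile(p[:,2],[5,50,95])); return p
y=blob((hsv[...,0]>15)&(hsv[...,0]<32)&(hsv[...,1]>120)&(hsv[...,2]>60),'yellow')
rd=blob(((hsv[...,0]<8)|(hsv[...,0]>172))&(hsv[...,1]>130)&(hsv[...,2]>50)&(V>150),'red')
# lever slope
A=np.c_[rd[:,0],np.ones(len(rd))]; s=np.linalg.lstsq(A,rd[:,2],rcond=None)[0]; print('lever slope',np.arctan(s[0]))
# cylinder axis
m=(W[...,2]>.085)&(W[...,2]<.11)&(hsv[...,1]<60)&(abs(W[...,0]-.55)<.15)&(abs(W[...,1]+.025)<.035)
q=W[m][:,:2]; m0=q.mean(0); w,v=np.linalg.eigh(np.cov((q-m0).T)); print('cyl',v[:,1],m0,q.min(0),q.max(0))
d2=r.grab_frame('scene')
for n in('gel_bottle','jar','filter'):
    for dd in(d,d2):
        o=r.outline_of(dd,n)
        if o:
            mm=o[0]['mask']; 
            f,cx,cy=K(dd); z=dd['z_map']; w=((np.stack([(U-cx)/f*z,(V-cy)/f*z,z],-1)-dd['t'])@dd['R'])[mm]
            print(n,o[0]['conf'],mm.sum(),np.percentile(w,[3,50,97],axis=0).ravel())
```

```text
[[ 0.6544  0.0803  0.012 ]
 [ 0.6872 -0.0967  0.012 ]
 [ 0.45   -0.1399  0.012 ]
 [ 0.4178  0.0375  0.012 ]] [ 0.5524 -0.0297  0.012 ]
yaw 0.17885415496364343
0.18006941380951513
0.18301901678508298
0.17959862362366227
yellow [ 231   36   86   49 2565] xyz med [0.9411 0.0179 0.0842] min [ 0.362  -0.0984  0.0756] max [1.0154 0.1371 1.0373]
  axis [0.0068 1.    ] mean [0.9439 0.0188] z pct [0.0814 0.0842 0.0871]
red [   0  233   99   51 2793] xyz med [0.317  0.4937 0.18  ] min [0.2405 0.0016 0.05  ] max [0.3731 0.5923 1.0373]
  axis [-0.4692  0.8831] mean [0.3151 0.4934] z pct [0.0651 0.18   0.2446]
lever slope 0.5625084977129955
cyl [-0.9915 -0.1297] [ 0.5273 -0.0283] [ 0.4428 -0.06  ] [0.6995 0.0098]
gel_bottle 0.81 593 [ 0.6236 -0.1819  0.0181  0.6399 -0.1562  0.1134  0.6746 -0.1334  0.1603]
gel_bottle 0.64 1627 [ 0.6354 -0.1927  0.008   0.6724 -0.1715  0.0935  0.684  -0.1405  0.1604]
jar 0.79 287 [ 0.3274 -0.0521  0.0308  0.3487 -0.0305  0.0611  0.37   -0.0091  0.0643]
jar 0.7 148 [ 0.3324 -0.0436  0.0348  0.3608 -0.028   0.0621  0.3724 -0.0139  0.0648]
filter 0.85 305 [0.594  0.1151 0.0307 0.6171 0.1386 0.041  0.6431 0.1637 0.0607]
filter 0.66 341 [0.604  0.1128 0.0236 0.6308 0.132  0.0409 0.6499 0.1566 0.0607]
```

Run:
```python
from h import *
from scipy.spatial.transform import Rotation as Ro
np.set_printoptions(precision=4,suppress=True)
print(Ro.from_rotvec(r.get_obs()['orientation']).as_matrix())
d=r.grab_frame('top')
hsv=cv2.cvtColor(d['pixels'],cv2.COLOR_BGR2HSV)
V,U=np.mgrid[:384,:512]
f,cx,cy=K(d); z=d['z_map']; C=np.stack([(U-cx)/f*z,(V-cy)/f*z,z],-1); W=(C-d['t'])@d['R']
roi=(U>280)&(U<320)&(V>175)&(V<265)
m=roi&(hsv[...,0]>13)&(hsv[...,0]<35)&(hsv[...,1]>110)&(W[...,2]>.09)&(W[...,2]<.15)
p=W[m]; q=p[:,:2]; m0=np.median(q,0); w,v=np.linalg.eigh(np.cov((q-m0).T)); a=v[:,1]; a*=-np.sign(a[0]); 
phi=np.arctan2(a[1],a[0])%(2*np.pi); print(len(p),'phi',phi,'theta',phi-np.pi/2-.18, 'mid',m0, p.min(0),p.max(0))
roi=(U>232)&(U<255)&(V>160)&(V<195)
m=roi&((hsv[...,0]<10)|(hsv[...,0]>170))&(hsv[...,1]>120)&(W[...,2]>.1)
p=W[m]; print(len(p),p.min(0),p.max(0),np.median(p,0)); c=np.array([.5524,-.0297]);e=np.array([np.cos(.18),np.sin(.18)])
s=(p[:,:2]-c)@e; k=np.polyfit(s,p[:,2],1); print('lever tilt',np.arctan(k[0]),s.min(),s.max())
piv=c+.075*np.array([e[1],-e[0]]); print('piv',piv)
th0=phi-np.pi/2-.18
for off in(.028,):
  for th in list(np.linspace(th0,0,8)):
    ph=th+np.pi/2+.18; u=np.array([np.cos(ph),np.sin(ph)]); n=np.array([u[1],-u[0]])
    print(round(th,3),piv+.075*u-off*n,'normal ang',np.arctan2(n[1],n[0]))
```

```text
[[ 0.      0.949   0.3153]
 [-0.0001  0.3153 -0.949 ]
 [-1.      0.      0.0001]]
570 phi 3.047479514215458 theta 1.2966831874205613 mid [ 0.4782 -0.0891] [ 0.3944 -0.1165  0.1089] [ 0.5817 -0.0693  0.1405]
186 [0.362  0.0016 0.1507] [0.5897 0.0641 1.0373] [0.5665 0.0509 0.1841]
lever tilt -1.2243839321652283 -0.18173630722557294 0.05029574317167156
piv [ 0.5658 -0.1035]
1.297 [ 0.4885 -0.1243] normal ang 1.4766831874205617
1.111 [ 0.486  -0.1097] normal ang 1.291442732074767
0.926 [ 0.4862 -0.0949] normal ang 1.1062022767289723
0.741 [ 0.4892 -0.0804] normal ang 0.9209618213831781
0.556 [ 0.4947 -0.0667] normal ang 0.7357213660373837
0.37 [ 0.5027 -0.0542] normal ang 0.5504809106915891
0.185 [ 0.5129 -0.0434] normal ang 0.3652404553457944
0.0 [ 0.5249 -0.0347] normal ang 0.17999999999999988
```

>>> play_rows:
  plan:
    - [-1,0.028,0.047,0,-0.05]
    - [-1,0.055,0.094,0,-0.1]
    - [-1,0.083,0.141,0,-0.15]
    - [-1,0.11,0.188,0,-0.2]
    - [-1,0.138,0.235,0,-0.25]
    - [-1,0.165,0.282,0,-0.3]
    - [-1,0.193,0.329,0,-0.35]
    - [-1,0.22,0.376,0,-0.41]
    - [-1,0.248,0.423,0,-0.41]
    - [-1,0.275,0.47,0,-0.41]
  force: 40

```text
clock: 2.85
tcp_pos: [0.4663, -0.2073, 0.2398]
orientation: [1.275, 1.164, -1.274]
contact_force: [1.3, -1.2, 1.2]
grip_width: 0.0002
```

>>> play_rows:
  plan:
    - [-1,0,0,0,0]
    - [-1,0,0,0,0]
    - [-1,0,0,-0.04,0]
    - [-1,0,0,-0.08,0]
    - [-1,0,0,-0.119,0]
    - [-1,0,0,-0.119,0]
    - [-1,0,0,-0.119,0]

```text
clock: 3.55
tcp_pos: [0.4649, -0.2104, 0.1207]
orientation: [1.276, 1.165, -1.277]
contact_force: [0.8, 0.2, 0.4]
grip_width: 0.0
```

Run:
```python
from h import *
o=r.get_obs(); print(o['tcp_pos'],o['contact_force'],o['joints'])
a=r.grab_frame('scene'); b=r.grab_frame('top')
cv2.imwrite('pics/1.png',np.hstack([cv2.resize(a['pixels'][130:330,110:330],None,fx=1.8,fy=1.8),cv2.resize(b['pixels'][120:320,180:400],None,fx=1.8,fy=1.8)]))
```

```text
[ 0.46485598 -0.21044374  0.12067427] [0.76684655 0.15971486 0.41756904] [ 0.42329582  0.36977691 -0.14593443  2.04313575  0.07918886  0.73494981
 -1.43400254]
```

View pics/1.png

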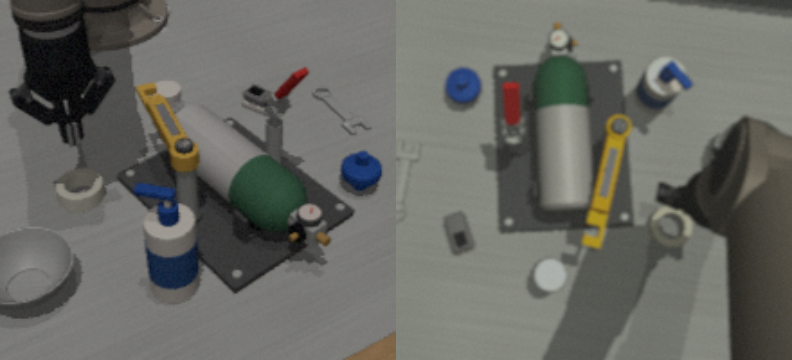

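>>> play_rows:
  plan:
    - [-1,0.012,0.03,0,0]
    - [-1,0.023,0.055,0,0]
    - [-1,0.0235,0.075,0,0]
    - [-1,0.0235,0.086,0,0]
    - [-1,0.022,0.093,0,-0.09]
    - [-1,0.021,0.1,0,-0.185]
    - [-1,0.021,0.108,0,-0.28]
    - [-1,0.021,0.115,0,-0.37]
    - [-1,0.0225,0.122,0,-0.46]
    - [-1,0.024,0.13,0,-0.555]

```text
clock: 4.65
tcp_pos: [0.4896, -0.0811, 0.1219]
orientation: [1.67, 0.825, -1.669]
contact_force: [-1.3, -3.0, 2.4]
grip_width: 0.0
```

Run:
```python
from h import *
o=r.get_obs(); print(o['tcp_pos'],o['contact_force'],o['joints'])
a=r.grab_frame('scene'); b=r.grab_frame('top')
cv2.imwrite('pics/2.png',np.hstack([cv2.resize(a['pixels'][130:330,110:330],None,fx=1.8,fy=1.8),cv2.resize(b['pixels'][120:320,180:400],None,fx=1.8,fy=1.8)]))
```

```text
[ 0.48961056 -0.08109131  0.12186247] [-1.33283452 -2.96480386  2.42287336] [ 0.08990218  0.34356248 -0.06285972  2.08027069  0.0348878   0.71715675
 -2.2168173 ]
```

View pics/2.png

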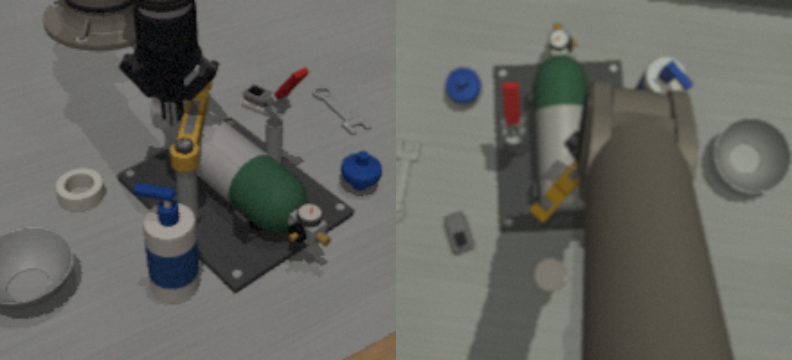

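>>> play_rows:
  plan:
    - [-1,0.003,0.007,0,-0.09]
    - [-1,0.006,0.013,0,-0.185]
    - [-1,0.01,0.02,0,-0.28]
    - [-1,0.014,0.026,0,-0.37]
    - [-1,0.019,0.031,0,-0.37]
    - [-1,0.023,0.036,0,-0.37]
    - [-1,0.028,0.04,0,-0.37]
    - [-1,0.031,0.042,0,-0.37]
    - [-1,0.033,0.043,0,-0.37]

```text
clock: 5.65
tcp_pos: [0.5227, -0.0359, 0.1202]
orientation: [1.906, 0.546, -1.906]
contact_force: [-2.6, -2.5, 0.2]
grip_width: -0.0
```

Run:
```python
from h import *
o=r.get_obs(); print(o['tcp_pos'],o['contact_force'],o['joints'])
a=r.grab_frame('scene'); b=r.grab_frame('top')
cv2.imwrite('pics/3.png',np.hstack([cv2.resize(a['pixels'][130:330,110:330],None,fx=1.8,fy=1.8),cv2.resize(b['pixels'][120:320,180:400],None,fx=1.8,fy=1.8)]))
```

```text
[ 0.52271214 -0.03590412  0.12023966] [-2.60677937 -2.45597332  0.20126323] [-0.05542749  0.384014    0.00613118  2.02163243 -0.00365476  0.73616069
 -2.63101403]
```

View pics/3.png

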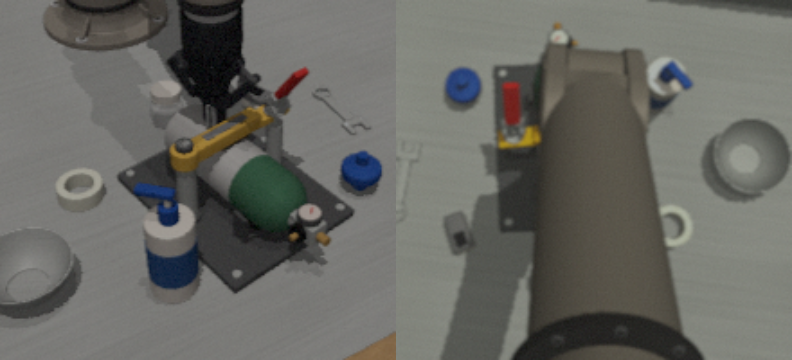

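The strap end is now nearly at the stud, at top-view (520,140), and contact force is only about 3.5 N. I'll press on in small steps until it meets the hard stop.

>>> play_rows:
  plan:
    - [-1,0.002,0.0005,0,0]
    - [-1,0.004,0.001,0,0]
    - [-1,0.004,0.001,0,0]

```text
clock: 6.05
tcp_pos: [0.526, -0.0348, 0.1201]
orientation: [1.905, 0.546, -1.908]
contact_force: [-5.1, -0.4, 1.3]
grip_width: -0.0001
```

>>> play_rows:
  plan:
    - [-1,0.002,0.0005,0,0]
    - [-1,0.004,0.001,0,0]
    - [-1,0.004,0.001,0,0]

```text
clock: 6.35
tcp_pos: [0.5265, -0.0346, 0.119]
orientation: [1.899, 0.546, -1.916]
contact_force: [-11.5, -2.4, 4.7]
grip_width: 0.0
```

The hand moved 0.5 mm for 4 mm commanded and the force rose to 12 N, so the strap is at its hard stop. I'll back off, rise and check.

>>> play_rows:
  plan:
    - [-1,0.001,0,0,0]
    - [-1,0.001,0,0,0]
    - [-1,-0.02,-0.004,0,0]
    - [-1,-0.04,-0.008,0.03,0.1]
    - [-1,-0.04,-0.008,0.075,0.2]
    - [-1,-0.04,-0.008,0.12,0.3]
    - [-1,-0.04,-0.05,0.16,0.4]
    - [-1,-0.04,-0.1,0.16,0.4]
    - [-1,-0.04,-0.15,0.16,0.4]
    - [-1,-0.04,-0.15,0.16,0.4]

```text
clock: 7.35
tcp_pos: [0.4906, -0.1911, 0.2816]
orientation: [1.652, 0.842, -1.648]
contact_force: [-0.4, 0.1, -0.8]
grip_width: 0.0003
```

Run:
```python
from h import *
np.set_printoptions(precision=4,suppress=True)
o=r.get_obs(); print(o['tcp_pos'],o['contact_force'],o['joints'])
a=r.grab_frame('scene'); b=r.grab_frame('top')
cv2.imwrite('pics/4.png',np.hstack([cv2.resize(a['pixels'][150:300,180:330],None,fx=2.6,fy=2.6),cv2.resize(b['pixels'][130:280,200:350],None,fx=2.6,fy=2.6)]))
for d in(a,b):
  for l,h in(('strap_push',.117),('lever_end',.2),('strap_pivot',.117)):
    for q in r.pinpoint(d,l)[:1]:
      u,v=q['position'][0]*512,q['position'][1]*384; print(l,q['conf'],u,v,ray_at(d,u,v,h))
d=b;hsv=cv2.cvtColor(d['pixels'],cv2.COLOR_BGR2HSV)
V,U=np.mgrid[:384,:512]
f,cx,cy=K(d); z=d['z_map']; C=np.stack([(U-cx)/f*z,(V-cy)/f*z,z],-1); W=(C-d['t'])@d['R']
m=(hsv[...,0]>13)&(hsv[...,0]<35)&(hsv[...,1]>110)&(W[...,2]>.09)&(W[...,2]<.15)&(abs(W[...,0]-.55)<.06)&(abs(W[...,1]+.03)<.13)
p=W[m];q=p[:,:2];m0=q.mean(0);w,v=np.linalg.eigh(np.cov((q-m0).T));e=v[:,1];e*=np.sign(e[1]);print(len(p),'theta',np.arctan2(e[1],e[0])-np.pi/2-.18)
```

```text
[ 0.4906 -0.1911  0.2816] [-0.3857  0.0723 -0.7536] [ 0.2012  0.1881  0.0579  1.865  -0.0094  1.0841 -1.9315]
strap_push 0.95 242.5856 203.0976 [ 0.5573 -0.0173  0.117 ]
lever_end 0.69 277.0944 170.496 [0.5837 0.0579 0.2   ]
strap_pivot 0.73 213.7088 215.69279999999998 [ 0.5647 -0.0959  0.117 ]
strap_push 0.62 269.0048 188.6976 [ 0.56   -0.0144  0.117 ]
lever_end 0.48 241.92 168.30720000000002 [0.5829 0.0571 0.2   ]
strap_pivot 0.86 301.2096 193.6128 [ 0.5581 -0.0983  0.117 ]
484 theta -0.0035001195870106305
```

View pics/4.png

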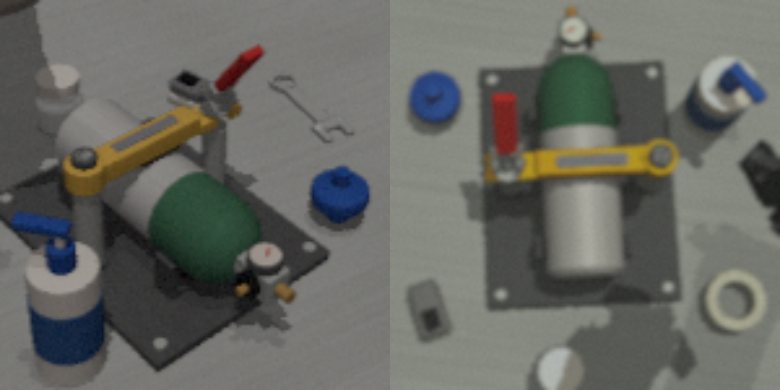

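Strap angle measures about 0.00 rad, seated under the cam, and the lever is still raised at roughly 0.9 rad. Next: move above the lever end, jaws across it.

>>> play_rows:
  plan:
    - [-1,0.015,0.041,0,0.13]
    - [-1,0.031,0.082,0,0.26]
    - [-1,0.046,0.123,0,0.39]
    - [-1,0.061,0.164,0,0.52]
    - [-1,0.077,0.205,0,0.65]
    - [-1,0.092,0.246,0,0.8]
    - [-1,0.092,0.246,0,0.8]
    - [-1,0.092,0.246,0,0.8]
    - [-1,0.092,0.246,-0.03,0.8]
    - [-1,0.092,0.246,-0.05,0.8]

```text
clock: 8.75
tcp_pos: [0.5819, 0.0603, 0.2293]
orientation: [1.072, 1.29, -1.074]
contact_force: [-0.2, -0.4, 0.4]
grip_width: 0.0001
```

Run:
```python
from h import *
o=r.get_obs(); print(o['tcp_pos'],o['orientation'],o['contact_force'])
a=r.grab_frame('scene'); b=r.grab_frame('wrist')
cv2.imwrite('pics/5.png',np.hstack([cv2.resize(a['pixels'][110:300,180:330],(300,380)),cv2.resize(b['pixels'],(500,380))]))
```

```text
[0.58192093 0.06032626 0.22933144] [ 1.07242669  1.28969374 -1.07396598] [-0.19312845 -0.44178102  0.40952787]
```

View pics/5.png

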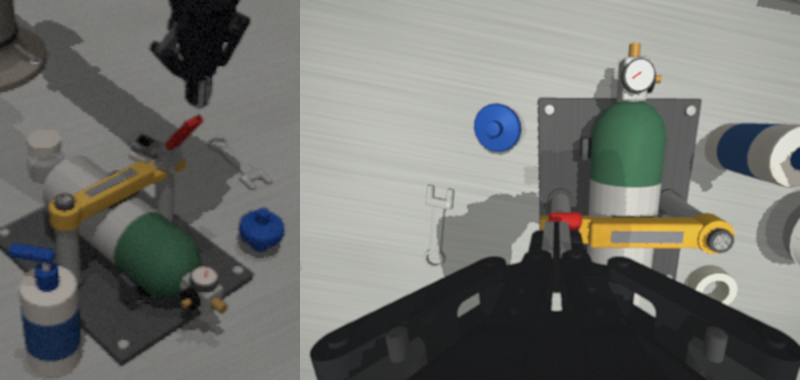

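>>> play_rows:
  plan:
    - [-1,0.001,-0.006,0,0]
    - [-1,0.001,-0.006,-0.008,0]
    - [-1,0.001,-0.006,-0.016,0]
    - [-1,0.005,-0.005,-0.02,0]
    - [-1,0.009,-0.004,-0.024,0]
    - [-1,0.013,-0.0035,-0.028,0]

```text
clock: 9.45
tcp_pos: [0.5984, 0.058, 0.2041]
orientation: [1.075, 1.286, -1.067]
contact_force: [3.7, -2.2, 6.6]
grip_width: 0.0002
```

Run:
```python
from h import *
o=r.get_obs(); print(o['tcp_pos'],o['orientation'],o['contact_force'])
a=r.grab_frame('scene'); b=r.grab_frame('wrist')
cv2.imwrite('pics/6.png',np.hstack([cv2.resize(a['pixels'][110:300,180:330],(300,380)),cv2.resize(b['pixels'],(500,380))]))
```

```text
[0.59844836 0.05800291 0.20414463] [ 1.07469651  1.28575401 -1.06735119] [ 3.66885564 -2.16669756  6.61418557]
```

View pics/6.png

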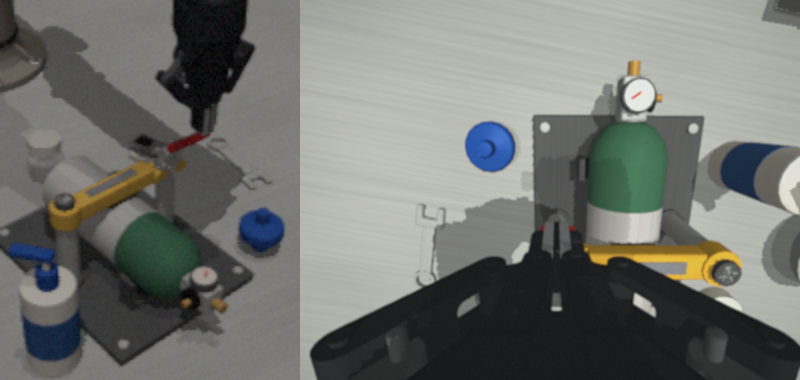

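>>> play_rows:
  plan:
    - [-1,0.003,0.001,-0.007,0]
    - [-1,0.006,0.001,-0.013,0]
    - [-1,0.01,0.002,-0.021,0]
    - [-1,0.013,0.002,-0.028,0]
    - [-1,0.015,0.003,-0.037,0]
    - [-1,0.016,0.003,-0.045,0]

```text
clock: 10.15
tcp_pos: [0.6116, 0.0617, 0.1567]
orientation: [1.071, 1.291, -1.071]
contact_force: [2.2, 0.6, 2.0]
grip_width: 0.0001
```

Run:
```python
from h import *
o=r.get_obs(); print(o['tcp_pos'],o['orientation'],o['contact_force'])
a=r.grab_frame('scene'); b=r.grab_frame('wrist')
cv2.imwrite('pics/7.png',np.hstack([cv2.resize(a['pixels'][110:300,180:330],(300,380)),cv2.resize(b['pixels'],(500,380))]))
```

```text
[0.61159571 0.06165103 0.15672315] [ 1.07125707  1.29147757 -1.07099707] [2.24359051 0.57915081 2.02391703]
```

View pics/7.png

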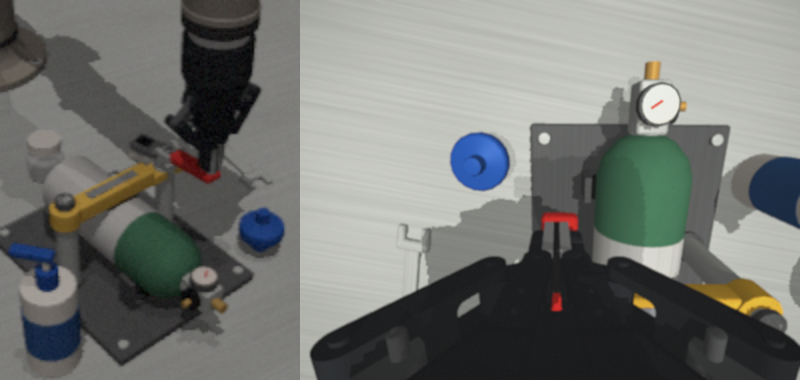

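The lever is nearly level and the finger is centred on it. I'll press down until the force rises.

>>> play_rows:
  plan:
    - [-1,0,0,-0.004,0]
    - [-1,0,0,-0.008,0]
    - [-1,0,0,-0.011,0]
    - [-1,0,0,-0.011,0]

```text
clock: 10.65
tcp_pos: [0.6104, 0.0612, 0.148]
orientation: [1.07, 1.292, -1.073]
contact_force: [-8.4, -0.3, 18.8]
grip_width: 0.0002
```

>>> play_rows:
  plan:
    - [-1,0,0,-0.002,0]
    - [-1,0,0,-0.004,0]
    - [-1,0,0,-0.004,0]
    - [-1,0,0,-0.004,0]

```text
clock: 11.05
tcp_pos: [0.6105, 0.0612, 0.1475]
orientation: [1.071, 1.291, -1.073]
contact_force: [-18.6, -2.9, 43.0]
grip_width: -0.0
```

At the hard stop: 43 N with no further travel. I'll back off upward and away.

>>> play_rows:
  plan:
    - [-1,0,0,0.008,0]
    - [-1,0,0,0.03,0]
    - [-1,0,0,0.07,0]
    - [-1,0,0,0.11,0]
    - [-1,0,0,0.15,0]
    - [-1,-0.03,-0.04,0.15,0]
    - [-1,-0.05,-0.09,0.15,0]
    - [-1,-0.07,-0.14,0.15,0]
    - [-1,-0.09,-0.19,0.15,0]
    - [-1,-0.1,-0.24,0.15,0]

```text
clock: 12.05
tcp_pos: [0.5123, -0.1679, 0.2921]
orientation: [1.071, 1.292, -1.071]
contact_force: [1.6, -0.7, -0.3]
grip_width: 0.0001
```

>>> play_rows:
  plan:
    - [-1,0,-0.05,0,0]
    - [-1,0,-0.1,0,0]
    - [-1,0,-0.1,0,0]
    - [-1,0,-0.1,0,0]

```text
clock: 12.45
tcp_pos: [0.5134, -0.2678, 0.2916]
orientation: [1.074, 1.291, -1.074]
contact_force: [0.2, 1.1, -0.7]
grip_width: -0.0
```

Run:
```python
from h import *
np.set_printoptions(precision=4,suppress=True)
o=r.get_obs(); print(o['tcp_pos'],o['contact_force'])
a=r.grab_frame('scene'); b=r.grab_frame('top')
cv2.imwrite('pics/8.png',np.hstack([cv2.resize(a['pixels'][150:300,180:330],None,fx=2.6,fy=2.6),cv2.resize(b['pixels'][130:280,200:350],None,fx=2.6,fy=2.6)]))
for d in(a,b):
  for l,h in(('strap_push',.117),('lever_end',.14),('cylinder_mid',.06),('filter',0),('jar',0),('gel_bottle',0)):
    for q in r.pinpoint(d,l)[:1]:
      u,v=q['position'][0]*512,q['position'][1]*384; print(l,q['conf'],ray_at(d,u,v,h),world(d,u,v))
d=b;hsv=cv2.cvtColor(d['pixels'],cv2.COLOR_BGR2HSV)
V,U=np.mgrid[:384,:512]
c=np.array([.5524,-.0297]);e=np.array([np.cos(.18),np.sin(.18)])
f,cx,cy=K(d); z=d['z_map']; C=np.stack([(U-cx)/f*z,(V-cy)/f*z,z],-1); W=(C-d['t'])@d['R']
m=(hsv[...,0]>13)&(hsv[...,0]<35)&(hsv[...,1]>110)&(W[...,2]>.09)&(W[...,2]<.15)&(abs(W[...,0]-.55)<.06)&(abs(W[...,1]+.03)<.13)
p=W[m];q=p[:,:2];m0=q.mean(0);w,v=np.linalg.eigh(np.cov((q-m0).T));g=v[:,1];g*=np.sign(g[1]);print(len(p),'theta',np.arctan2(g[1],g[0])-np.pi/2-.18)
m=((hsv[...,0]<10)|(hsv[...,0]>170))&(hsv[...,1]>120)&(W[...,2]>.1)&(W[...,2]<.25)&(abs(W[...,0]-.58)<.07)&(abs(W[...,1]-.055)<.04)
p=W[m];s=(p[:,:2]-c)@e;k=np.polyfit(s,p[:,2],1);print(len(p),'lever tilt',np.arctan(k[0]),'s',s.min(),s.max(),'z',np.median(p[:,2]))
```

```text
[ 0.5134 -0.2678  0.2916] [ 0.2139  1.0652 -0.7206]
strap_push 0.88 [ 0.5579 -0.0192  0.117 ] [ 0.5639 -0.0224  0.1225]
lever_end 0.35 [ 0.5226 -0.0991  0.14  ] [ 0.46   -0.0739  0.0874]
cylinder_mid 0.59 [ 0.5587 -0.0207  0.06  ] [ 0.594  -0.0398  0.0955]
filter 0.58 [0.6181 0.1466 0.    ] [0.645  0.1232 0.0324]
jar 0.64 [ 0.3435 -0.0338  0.    ] [ 0.3676 -0.0432  0.0199]
gel_bottle 0.84 [ 0.6587 -0.1614  0.    ] [ 0.6835 -0.171   0.032 ]
strap_push 0.85 [ 0.5517 -0.0144  0.117 ] [ 0.55   -0.0142  0.1254]
lever_end 0.79 [0.6128 0.0678 0.14  ] [0.6127 0.0678 0.1404]
cylinder_mid 0.87 [ 0.5575 -0.0236  0.06  ] [ 0.5445 -0.0219  0.1254]
filter 0.83 [0.6208 0.1404 0.    ] [0.6099 0.1346 0.0434]
jar 0.7 [ 0.3492 -0.0432  0.    ] [ 0.3499 -0.0405  0.0623]
gel_bottle 0.91 [ 0.6583 -0.1574  0.    ] [ 0.6312 -0.1428  0.0949]
494 theta -0.005456626017395438
213 lever tilt 0.005925752149805945 s 0.015195334580800201 0.08456793744165875 z 0.13939345881388474
```

View pics/8.png

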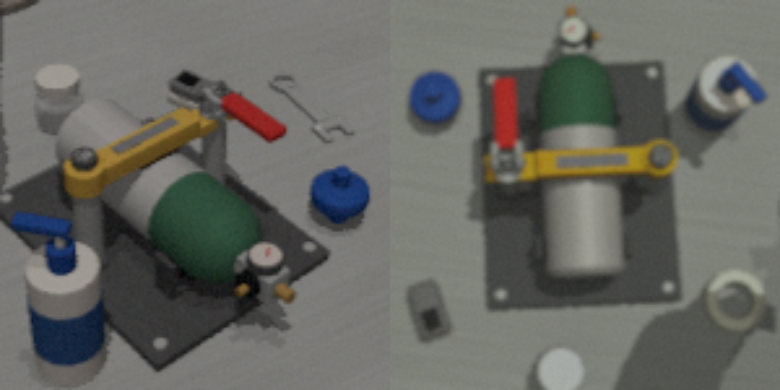

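The last pictures show the strap at −0.005 rad and the lever at 0.006 rad. Nothing else has moved and the arm is clear.

```bash
python3 -c "
from bench import r
print(r.hand_in())"
```

```text
the job is handed in; nothing more can be done
None
```

The oxygen cylinder is clamped in its cradle, and I handed the job in at about 12.5 s with the arm clear.

I swung the strap home with the closed fingers. At the stop, 4 mm of commanded travel moved the hand only 0.5 mm, at about 12 N. I checked that the lever was still raised (about 0.9 rad), then pressed it down to its stop, where the force reached 43 N with no further travel. That push was on the fingertips, not the arm or gripper body.

- **Strap and lever:** the last pictures put the strap at about −0.005 rad and the lever at about 0.006 rad, both well within limits.
- **Cylinder and loose items:** the cylinder, jar, filter and gel bottle were re-found within about 10 mm of their first detections, which is roughly the networks' noise. I did not re-measure the oximeter, cylinder key, tape roll or bowl. The oximeter, key and tape look unmoved in the final pictures, but the bowl is outside those crops.
- **Disagreement:** one low-confidence lever-end detection in the scene view (0.35) was plainly wrong, and the depth fit and top view contradicted it.

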